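# Nip up the filter holder's rim screws by quarter turns

## Task

Tighten the sprung wing screws round the rim of the steel filter holder clockwise (seen from above): first the one marked with one red dot by one quarter turn of the screw, then the next one round, with two red dots, by two quarter turns, so that each yellow pointer ends on the right white tick. A wing only drives its screw while it is pressed down, so press by feel with about 16 N and never over 25 N, and count the screw's turn, not the wing's. Never turn a screw back past its first tick, leave the undotted screw and the things lying about as they are, and let go at the end.

Things in the scene. Friction and masses are not known exactly. Their poses are not given: they have to be found in the camera images.
- holder: Steel filter holder fixed to the bench: disc 236 mm across, flat top 80 mm up. Origin on the bench under its centre. Three screw stations on top, 80 mm from the centre, 120 deg apart; clockwise from above: A (one red dot), B (two), C (none); the 9 mm dots lie between station and centre. A steel stub in the middle is 38 mm across, top 100 mm up. It may stand turned any way round.
- boss_a: Station A (one red dot): black round plate 74 mm across, 4 mm thick, fixed on the holder, four white ticks 90 degrees apart. Origin at the centre of its underside, on the screw's upright axis; x points outward from the holder's centre (to the outer tick), z up.
- wing_a: Blue wing grip of screw A: upright bar 46 mm long (its x), 10 mm thick (y; grip across it), 0 to 28 mm above its origin on the screw's upright axis, 118 mm above the bench; under it a skirt 33 mm across. Sprung up, it spins idle; pressed down (14 to 18 N, 4 to 14 mm, each spring differs) and turned, its two lugs may ride on the screw's six (60 deg apart), then drop in and bite.
- pointer_a (a point): Tip of the yellow pointer on the dark collar (38 mm across, 84 to 90 mm above the bench) of screw A, 28 mm from the axis. Starts within 3 deg of the outer tick and turns with the screw only. With its wing pressed down and biting, the screw turns against a steady drag of 0.3 N m and stays where it is left; let up, the wing can be swung back idle for another bite.
- boss_b: Station B (two red dots): black round plate 74 mm across, 4 mm thick, fixed on the holder, four white ticks 90 degrees apart. Origin at the centre of its underside, on the screw's upright axis; x points outward from the holder's centre (to the outer tick), z up.
- wing_b: Blue wing grip of screw B: upright bar 46 mm long (its x), 10 mm thick (y; grip across it), 0 to 28 mm above its origin on the screw's upright axis, 118 mm above the bench; under it a skirt 33 mm across. Sprung up, it spins idle; pressed down (14 to 18 N, 4 to 14 mm, each spring differs) and turned, its two lugs may ride on the screw's six (60 deg apart), then drop in and bite.
- pointer_b (a point): Tip of the yellow pointer on the dark collar (38 mm across, 84 to 90 mm above the bench) of screw B, 28 mm from the axis. Starts within 3 deg of the outer tick and turns with the screw only. With its wing pressed down and biting, the screw turns against a steady drag of 0.3 N m and stays where it is left; let up, the wing can be swung back idle for another bite.
- boss_c: Station C (no dot): black round plate 74 mm across, 4 mm thick, fixed on the holder, four white ticks 90 degrees apart. Origin at the centre of its underside, on the screw's upright axis; x points outward from the holder's centre (to the outer tick), z up.
- wing_c: Blue wing grip of screw C: upright bar 46 mm long (its x), 10 mm thick (y; grip across it), 0 to 28 mm above its origin on the screw's upright axis, 118 mm above the bench; under it a skirt 33 mm across. Sprung up, it spins idle; pressed down (14 to 18 N, 4 to 14 mm, each spring differs) and turned, its two lugs may ride on the screw's six (60 deg apart), then drop in and bite.
- pointer_c (a point): Tip of the yellow pointer on the dark collar (38 mm across, 84 to 90 mm above the bench) of screw C, 28 mm from the axis. Starts within 3 deg of the outer tick and turns with the screw only. With its wing pressed down and biting, the screw turns against a steady drag of 0.3 N m and stays where it is left; let up, the wing can be swung back idle for another bite.
- amber_jar: Bystander: an amber jar, 60 mm across, 110 mm tall; origin under its middle.
- dish: Bystander: a clear dish, 90 mm across, 16 mm high; origin under its middle.
- calculator: Bystander: a grey calculator, 130 x 75 x 14 mm; origin under its middle.
- spanner: Bystander: a steel spanner, 160 mm long; origin under its middle.
- gasket: Bystander: a black rubber ring, 48 mm across, 6 mm thick, flat on the table beside the holder; origin under its middle.
- spare_wing: Bystander: a spare blue wing with a steel stud, 46 x 60 x 10 mm, flat on the table beside the holder; origin under its middle.
Things that resemble listed ones, but are neither listed nor needed, are in the scene too. Leave any green or pink look-alike of the holder alone.

How it is judged (in metres and radians):
On the way, in this order (a step that is already met when the one before it is completed fails the run):
1. the one-dot screw is turned clockwise by one quarter, the two-dot screw not yet touched (y of pointer_a in the frame of boss_a below -0.02 m and x of pointer_a in the frame of boss_a between -0.0075 and 0.0075 m and distance of pointer_b from where it was at the start of the episode below 0.0075 m), for 0.2 s.
2. the two-dot screw passes its first quarter clockwise, the one-dot screw still on its tick (y of pointer_a in the frame of boss_a below -0.02 m and x of pointer_a in the frame of boss_a between -0.0075 and 0.0075 m and y of pointer_b in the frame of boss_b below -0.02 m and x of pointer_b in the frame of boss_b between -0.0075 and 0.0075 m), for 0.02 s.
3. the two-dot screw is turned clockwise by two quarters (y of pointer_a in the frame of boss_a below -0.02 m and x of pointer_a in the frame of boss_a between -0.0075 and 0.0075 m and x of pointer_b in the frame of boss_b below -0.02 m and y of pointer_b in the frame of boss_b between -0.0075 and 0.0075 m), for 0.2 s.
At the end, for the whole second after the job is handed in: Pointer A stands on the tick one quarter clockwise from its outer tick and pointer B on the tick two quarters round (the inner one), each within about 15 degrees; pointer C within 15 degrees of where it was; wings at rest and released (all of step 3 and distance of pointer_c from where it was at the start of the episode below 0.0075 m and angular speed of each of wing_a, wing_b below 0.1 rad/s and contact force between the fingers and anything else below 0.5 N); the robot touches nothing.
It fails at once if a wing pressed down with more than 25 N (its spring squeezed by 20.0 mm at A, 6.8 mm at B) (z of wing_a in the frame of boss_a below 0.018 m or z of wing_b in the frame of boss_b below 0.0312 m).
It fails at once if a dotted screw turned back anticlockwise past its outer tick by more than 20 degrees ((y of pointer_a in the frame of boss_a above 0.0096 m and x of pointer_a in the frame of boss_a above 0 m) or (y of pointer_b in the frame of boss_b above 0.0096 m and x of pointer_b in the frame of boss_b above 0 m)).
It fails at once if the undotted screw turned by more than 15 degrees (distance of pointer_c from where it was at the start of the episode above 0.0075 m).
It fails at once if a bystander moved by more than 20 mm (distance of any of amber_jar, dish, calculator, spanner, gasket, spare_wing from where it was at the start of the episode above 0.02 m).
It also fails if it takes over 72 s, if anything falls off the work surface, if the arm or the gripper's body presses on something with over 40 N, if the wrist force passes 120 N, or if a joint passes its speed limit or range.

## Robot

A 6-joint arm with a two-finger parallel gripper is mounted at the origin on the work surface. World frame = base frame: x ahead of the robot, y to its left, z up, the work surface at z = 0. Lengths are in m, angles in degrees, forces in N, time in s.
With the tool pointing down it reaches from about 0.275 to 0.85 m from the base axis. Payload 19 kg.
Tool frame: the origin (TCP) lies at the very end of the fingers, on their centre line; the grasp point (between the pads) lies env.grip_point_offset behind it (env.grip_point_offset is the distance from the TCP to the grasp point, in m); z points along the fingers, y is the direction in which the jaws open and shut (so a half turn about z gives the same grasp; the last joint's range is limited). The gripper opens to 85 mm and grips with 20 to 120 N. Pads are 22 mm wide; open, the fingers measure 114 mm over their backs; the gripper's body (76 mm by 85 mm) begins 54 mm behind the grasp point. The pads swing forward as they close: fully open they stand 13 mm farther back than shut.
Start: joints at [-7.678, 8.623, 82.357, -0, 89.026, -7.678], TCP at [0.575, -0, 0.231] pointing down, gripper open.
Joint ranges: [-160.23, 160.23], [-39.13, 120.54], [6.94, 153.29], [-79.49, 259.48], [9.18, 160.14], [-161.06, 161.06]. Speed limits (degrees/s): [108.29, 108.29, 127.2, 172.46, 172.46, 172.46].

## Interface

Orientations are given as [roll, pitch, yaw] about the fixed x, y, z axes, in that order (R = Rz(yaw) Ry(pitch) Rx(roll)).
In Python, from bench import env gives the robot as it stands.
- The arm moves only by the tool jog_arm, never from a script. Its arguments are lists of equal length, an entry for each row: "delta_pos": the shift along the tool's x, y, z in m, a list of three; "turn": the turn, a rotation vector about the tool's x, y, z in degrees, a list of three; "fingers": the opening in per cent of the stroke, from 0 (shut) to 100 (fully open). A call has exactly 10 rows; each row is the pose to reach, as a shift and turn from the pose commanded when the call began, along the tool's axes at that moment; what a row does not reach only later rows make up. A row lasts 1/12 s, in which the tool goes at most 41.7 mm and 7.16 degrees, less where a joint would pass 70% of its speed; a pose out of reach is approached as far as the arm can. A call with a gripper value outside its range is refused whole. The fingers move at their own pace and stop on an object; "squeeze" is the grip in N (left out, the last holds). Time passes only in rows, so rows that repeat a pose let the fingers close, or fill a call up. It gives the time, the measured TCP pose, the force and the opening at its end, in the units of the state.
- env.observe(): the state, without advancing time (a new reading comes with each control period).
- env.camera(name): name is "scene" or "side" or "wrist"; returns a dict with "color" (480x640x3 uint8, blue, green, red), "fx", "fy", "cx", "cy" (pixels), "k1" (the pictures are not rectified: a ray, as slopes to the right and down, at radius r is drawn at 1 + k1 r^2 times it, then the intrinsics apply), "R" (3x3) and "t" (3): a world point X has camera coordinates R X + t. Camera axes: x right, y down, z forward; pixel columns grow to the right and rows downward; lengths in m; the calibration is good to about 2 mm. A picture is of the moment at which its call begins. There is no depth.
- env.job_done(): hands the job in, once; it reports no verdict.
Trained networks look in the newest picture that a camera, given by its name, has taken for a name from the list of things; names that differ only in an ending like _2 or _b are one class to them, and where a whole thing is asked for, a point or a joint stands for the part that bears it (a point fixed in the world has none). Each returns a list of dicts, best first, with "p" (0 to 1); they miss things now and then, are a little off and sometimes report something else, mostly with a low value. They report only what shows in the picture. A call takes as long as a camera call. They do not tell look-alikes from the thing itself.
- env.look_for(camera, query): "position" ([x, y, z] in m, in world coordinates, good to about 4 mm: the middle of the surface that is visible of it).
- env.mark_of(camera, query): "position" ([x, y, z] in m, in world coordinates, good to about 4 mm: a listed point, or the origin of a listed thing).
The state is a dict: "clock": time; "joint_pos": joint angles; "joint_vel": joint speeds; "effort": joint torques, N m; "position": TCP position; "tcp_rot": TCP orientation; "contact_force": force on the tool from outside, world axes, zero at the start; "wrist_torque": the same for the moment, N m; "gripper_width": finger opening in m.
Only numpy, scipy, OpenCV 4.12 (cv2) and the standard library are available. Lean on these libraries where they do the work, as an engineer would, in place of code of your own. Each camera call takes 0.05 s, during which the arm holds its last target. There are 200 camera calls.

## Working session

There is one attempt and no reset: what is moved stays moved. The work goes in short steps, Python scripts to look and compute and a tool call to move; the robot and the scene stay as the last step left them, time stands still between calls to the robot, and variables do not carry over. Pictures are saved under pics/ and viewed, about 8 in all and at most 12, crops included, and the job is handed in when it is done.

Besides the shell and the picture viewer there is one more tool, called after "Call:" as name(argument=value, ...), one argument or row to a line, values as JSON. jog_arm: Moves the arm, as the interface text tells. Its arguments: {"type":"object","properties":{"delta_pos":{"type":"array"},"turn":{"type":"array"},"fingers":{"type":"array"},"squeeze":{"type":"number"}},"required":["delta_pos","turn","fingers"]}

```bash
ls; mkdir -p pics; python3 - <<'E'
from bench import env
import cv2
s=env.observe();print(s, env.grip_point_offset)
for c in ("scene","side"):
    im=env.camera(c); cv2.imwrite(f"pics/{c}0.png",im["color"])
    for q in ("holder","boss_a","wing_a","pointer_a","gasket","spare_wing","amber_jar"):
        print(c,q,[(round(d["p"],2),[round(float(v),3) for v in d["position"]]) for d in env.mark_of(c,q)])
E
```

```text
pics
{'clock': 0.0, 'joint_pos': array([-7.67716523e+00,  8.64960779e+00,  8.23912069e+01,  5.42818948e-04,
        8.90268835e+01, -7.67673670e+00]), 'joint_vel': array([-0.0128606 ,  0.15565134,  0.05330657,  0.06056188, -0.0212875 ,
        0.01000513]), 'effort': array([ 9.08163997e-05, -7.13061190e+01, -5.70858908e+01, -1.86872212e-04,
        9.14935896e-03,  2.21375326e-04]), 'position': array([5.74760225e-01, 2.03136280e-05, 2.30704443e-01]), 'tcp_rot': array([-1.79932981e+02, -9.58124743e-03,  8.99995563e+01]), 'contact_force': array([-0.08158039,  0.26041666, -0.00354336]), 'wrist_torque': array([-0.04476596,  0.00114083,  0.07407988]), 'gripper_width': 0.08549734076845418} 0.0187
scene holder [(0.9, [0.299, 0.262, 0.001]), (0.72, [0.583, 0.109, 0.006]), (0.6, [0.308, -0.178, 0.003]), (0.57, [0.625, -0.169, 0.003])]
scene boss_a [(0.92, [0.668, 0.114, 0.075]), (0.88, [0.264, -0.249, 0.079]), (0.81, [0.552, 0.039, 0.079]), (0.81, [0.588, -0.241, 0.08]), (0.8, [0.268, 0.339, 0.077]), (0.79, [0.585, -0.102, 0.083]), (0.75, [0.246, 0.199, 0.08]), (0.71, [0.707, -0.168, 0.082]),
[... 1868 characters left out ...]
[0.7, -0.163, 0.117]), (0.58, [0.551, 0.034, 0.117]), (0.56, [0.265, 0.341, 0.117]), (0.53, [0.584, -0.099, 0.118])]
side pointer_a [(0.75, [0.694, 0.112, 0.087]), (0.75, [0.526, 0.199, 0.089]), (0.7, [0.25, -0.274, 0.086]), (0.69, [0.73, -0.172, 0.09]), (0.65, [0.252, -0.085, 0.09]), (0.63, [0.538, 0.007, 0.089]), (0.63, [0.403, 0.253, 0.083]), (0.59, [0.57, -0.077, 0.085]), (0.53, [0.568, -0.263, 0.085]), (0.52, [0.253, 0.361, 0.089]), (0.5, [0.233, 0.175, 0.085]), (0.48, [0.41, -0.176, 0.089])]
side gasket [(0.55, [0.529, 0.2, 0.086]), (0.49, [0.65, 0.242, -0.001])]
side spare_wing [(0.95, [0.437, 0.087, 0.002]), (0.54, [0.541, 0.175, 0.085])]
side amber_jar [(0.92, [0.489, 0.387, -0.0])]
```

View pics/scene0.png

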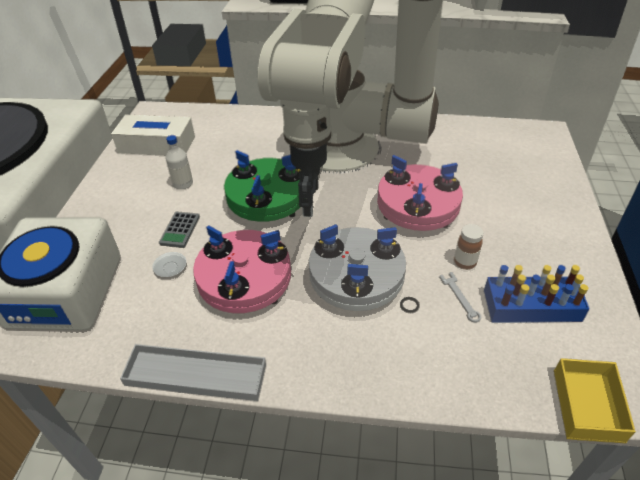

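View pics/side0.png

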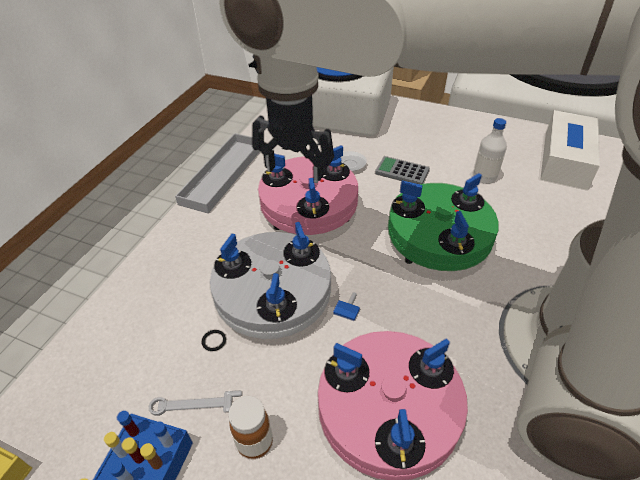

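The grey holder is at about (0.587, 0.108). In the side view, A (one dot) is at pixel (233,255), world about (0.667, 0.113). B (two dots) is at (300,245), world about (0.551, 0.036). C (no dots) is at (277,300), world about (0.542, 0.174). Next I move above A and use the wrist camera.

Call:
jog_arm(
  delta_pos=[
    [0.014, 0.011, 0],
    [0.028, 0.023, 0],
    [0.042, 0.034, 0],
    [0.056, 0.046, 0],
    [0.07, 0.057, 0],
    [0.084, 0.069, 0],
    [0.098, 0.08, 0],
    [0.113, 0.092, 0],
    [0.113, 0.092, 0],
    [0.113, 0.092, 0],
  ],
  turn=[
    [0, 0, 0],
    [0, 0, 0],
    [0, 0, 0],
    [0, 0, 0],
    [0, 0, 0],
    [0, 0, 0],
    [0, 0, 0],
    [0, 0, 0],
    [0, 0, 0],
    [0, 0, 0],
  ],
  fingers=[100, 100, 100, 100, 100, 100, 100, 100, 100, 100],
  squeeze=80,
)

```text
clock: 1.63
position: [0.6671, 0.1136, 0.2306]
tcp_rot: [-179.9, 0.0, 90.1]
contact_force: [-0.3, -0.3, 0.6]
gripper_width: 0.0852
```

```bash
cat > h.py <<'E'
from bench import env
import cv2, numpy as np
C0=np.array([.5868,.1075]);PH=3.9
def st(k): a=np.radians(PH-120*k); return C0+.08*np.array([np.cos(a),np.sin(a)])
def proj(im,X):
    c=im["R"]@np.asarray(X)+im["t"]; s=c[:2]/c[2]; s=s*(1+im["k1"]*(s@s)); return np.array([im["fx"]*s[0]+im["cx"],im["fy"]*s[1]+im["cy"]])
def unproj(im,u,z):
    d=np.array([(u[0]-im["cx"])/im["fx"],(u[1]-im["cy"])/im["fy"]]); s=d.copy()
    for _ in range(20): s=d/(1+im["k1"]*(s@s))
    o=-im["R"].T@im["t"]; r=im["R"].T@np.array([*s,1]); return o+r*(z-o[2])/r[2]
def show(s=None):
    s=s or env.observe(); print(round(s["clock"],2),"pos",s["position"].round(4),"rot",s["tcp_rot"].round(1),"F",s["contact_force"].round(1),"T",s["wrist_torque"].round(2),"w",round(s["gripper_width"],4),"j",s["joint_pos"].round(0))
def marks(cam,q):
    for d in env.mark_of(cam,q):
        p=np.array(d["position"])
        if np.linalg.norm(p[:2]-C0)<.13:
            k=np.argmin([np.linalg.norm(p[:2]-st(k)) for k in range(3)]); v=p[:2]-st(k)
            print(cam,q,"ABC"[k],round(d["p"],2),p.round(4),"off",v.round(4),"ang rel outer cw",round(float((PH-120*k-np.degrees(np.arctan2(v[1],v[0]))+180)%360-180),1))
E
python3 - <<'E'
from h import *
show()
im=env.camera("wrist"); cv2.imwrite("pics/w1.png",im["color"])
for q in("boss_a","wing_a","pointer_a"): marks("wrist",q)
for k in range(3): print(proj(im,[*st(k),.146]).round())
E
```

```text
1.63 pos [0.6671 0.1136 0.2306] rot [-179.9    0.    90.1] F [-0.3 -0.3  0.6] T [-0.03 -0.02 -0.01] w 0.0852 j [ 3. 21. 67. -0. 92.  3.]
wrist boss_a C 0.86 [0.5418 0.1766 0.0796] off [-0.0004  0.0027] ang rel outer cw 25.9
wrist boss_a A 0.82 [0.6651 0.1143 0.078 ] off [-0.0015  0.0014] ang rel outer cw -134.2
wrist boss_a B 0.72 [0.5514 0.0306 0.0785] off [-0.0002 -0.0051] ang rel outer cw -23.8
wrist wing_a C 0.8 [0.5369 0.1761 0.1152] off [-0.0053  0.0022] ang rel outer cw -33.5
wrist wing_a B 0.71 [0.5515 0.0368 0.1177] off [-0.0001  0.0011] ang rel outer cw 148.7
wrist wing_a A 0.65 [0.6712 0.1128 0.1176] off [ 0.0046 -0.0001] ang rel outer cw 5.7
wrist pointer_a A 0.79 [0.6937 0.1145 0.0902] off [0.0271 0.0016] ang rel outer cw 0.6
wrist pointer_a C 0.66 [0.5258 0.197  0.088 ] off [-0.0164  0.0231] ang rel outer cw -1.4
[320. 241.]
[167. 338.]
[122. 150.]
```

View pics/w1.png

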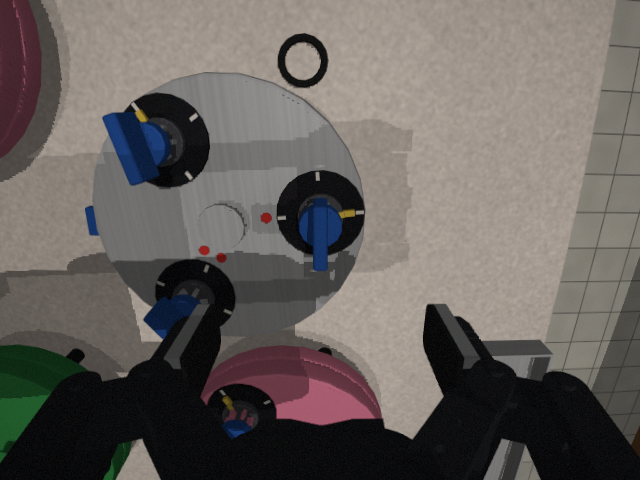

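The wrist view shows A's blue bar upright in the image at column 320, so it lies along world y and the current yaw already grips across it. A's pointer is on the outer tick at (347,213). I go down and close.

Call:
jog_arm(
  delta_pos=[
    [0, 0, 0.02],
    [0, 0, 0.04],
    [0, 0, 0.06],
    [0, 0, 0.08],
    [0, 0, 0.095],
    [0, 0, 0.107],
    [0, 0, 0.107],
    [0, 0, 0.107],
    [0, 0, 0.107],
    [0, 0, 0.107],
  ],
  turn=[
    [0, 0, 0],
    [0, 0, 0],
    [0, 0, 0],
    [0, 0, 0],
    [0, 0, 0],
    [0, 0, 0],
    [0, 0, 0],
    [0, 0, 0],
    [0, 0, 0],
    [0, 0, 0],
  ],
  fingers=[100, 100, 100, 100, 100, 100, 100, 60, 30, 10],
  squeeze=60,
)

```text
clock: 2.67
position: [0.6675, 0.1129, 0.1257]
tcp_rot: [179.9, -0.0, 90.0]
contact_force: [0.5, -0.2, 0.2]
gripper_width: 0.052
```

Call:
jog_arm(
  delta_pos=[
    [0, 0, 0],
    [0, 0, 0],
    [0, 0, 0],
    [0, 0, 0],
    [0, 0, 0],
    [0, 0, 0],
    [0, 0, 0],
    [0, 0, 0],
    [0, 0, 0],
    [0, 0, 0],
  ],
  turn=[
    [0, 0, 0],
    [0, 0, 0],
    [0, 0, 0],
    [0, 0, 0],
    [0, 0, 0],
    [0, 0, 0],
    [0, 0, 0],
    [0, 0, 0],
    [0, 0, 0],
    [0, 0, 0],
  ],
  fingers=[0, 0, 0, 0, 0, 0, 0, 0, 0, 0],
  squeeze=60,
)

```text
clock: 3.5
position: [0.6663, 0.113, 0.1242]
tcp_rot: [-179.9, 0.0, 90.0]
contact_force: [-6.8, -1.0, 1.6]
gripper_width: 0.009
```

```bash
python3 -c "
from h import *
show()"
```

```text
3.5 pos [0.6663 0.113  0.1242] rot [-179.9    0.    90. ] F [-6.8 -1.   1.6] T [-0.07  0.95 -0.  ] w 0.009 j [ 3. 24. 76.  0. 81.  3.]
```

Call:
jog_arm(
  delta_pos=[
    [0, -0.001, 0.001],
    [0, -0.001, 0.002],
    [0, -0.001, 0.003],
    [0, -0.001, 0.004],
    [0, -0.001, 0.005],
    [0, -0.001, 0.006],
    [0, -0.001, 0.007],
    [0, -0.001, 0.008],
    [0, -0.001, 0.008],
    [0, -0.001, 0.008],
  ],
  turn=[
    [0, 0, 0],
    [0, 0, 0],
    [0, 0, 0],
    [0, 0, 0],
    [0, 0, 0],
    [0, 0, 0],
    [0, 0, 0],
    [0, 0, 0],
    [0, 0, 0],
    [0, 0, 0],
  ],
  fingers=[0, 0, 0, 0, 0, 0, 0, 0, 0, 0],
)

```text
clock: 4.33
position: [0.6662, 0.113, 0.117]
tcp_rot: [179.9, -0.0, 90.0]
contact_force: [-2.4, -0.4, 10.0]
gripper_width: 0.0085
```

```bash
python3 -c "
from h import *
show()"
```

```text
4.33 pos [0.6662 0.113  0.117 ] rot [179.9  -0.   90. ] F [-2.4 -0.4 10. ] T [-0.02  0.26 -0.01] w 0.0085 j [ 3. 24. 77.  0. 80.  3.]
```

Call:
jog_arm(
  delta_pos=[
    [0, -0.0004, 0.001],
    [0, -0.0004, 0.002],
    [0, -0.0004, 0.003],
    [0, -0.0004, 0.004],
    [0, -0.0004, 0.0045],
    [0, -0.0004, 0.005],
    [0, -0.0004, 0.005],
    [0, -0.0004, 0.005],
    [0, -0.0004, 0.005],
    [0, -0.0004, 0.005],
  ],
  turn=[
    [0, 0, 0],
    [0, 0, 0],
    [0, 0, 0],
    [0, 0, 0],
    [0, 0, 0],
    [0, 0, 0],
    [0, 0, 0],
    [0, 0, 2],
    [0, 0, 5],
    [0, 0, 8],
  ],
  fingers=[0, 0, 0, 0, 0, 0, 0, 0, 0, 0],
)

```text
clock: 5.17
position: [0.666, 0.113, 0.1126]
tcp_rot: [179.9, -0.0, 81.9]
contact_force: [-3.4, -0.5, 15.2]
gripper_width: 0.0087
```

```bash
python3 -c "
from h import *
show()"
```

```text
5.17 pos [0.666  0.113  0.1126] rot [179.9  -0.   81.9] F [-3.4 -0.5 15.2] T [-0.12  0.53  0.34] w 0.0087 j [ 3. 24. 77. -0. 79. 11.]
```

Call:
jog_arm(
  delta_pos=[
    [0, 0, 0.0004],
    [0, 0, 0.0006],
    [0, 0, 0.0006],
    [0, 0, 0.0006],
    [0, 0, 0.0006],
    [0, 0, 0.0006],
    [0, 0, 0.0006],
    [0, 0, 0.0006],
    [0, 0, 0.0006],
    [0, 0, 0.0006],
  ],
  turn=[
    [0, 0, 3],
    [0, 0, 6],
    [0, 0, 9],
    [0, 0, 12],
    [0, 0, 15],
    [0, 0, 18],
    [0, 0, 21],
    [0, 0, 24],
    [0, 0, 27],
    [0, 0, 30],
  ],
  fingers=[0, 0, 0, 0, 0, 0, 0, 0, 0, 0],
)

```text
clock: 6.0
position: [0.6654, 0.1132, 0.1124]
tcp_rot: [180.0, -0.0, 51.9]
contact_force: [-12.3, 0.4, 21.5]
gripper_width: 0.0086
```

```bash
python3 -c "
from h import *
show()
for c in('wrist','side','scene'):
    im=env.camera(c); cv2.imwrite('pics/a2'+c+'.png',im['color']); marks(c,'pointer_a'); marks(c,'wing_a')"
```

```text
6.0 pos [0.6654 0.1132 0.1124] rot [180.   -0.   51.9] F [-12.3   0.4  21.5] T [0.08 1.85 0.37] w 0.0086 j [ 3. 24. 77.  0. 79. 41.]
wrist pointer_a A 0.79 [0.6882 0.1014 0.0882] off [ 0.0216 -0.0115] ang rel outer cw 32.0
wrist pointer_a C 0.76 [0.5248 0.1981 0.0868] off [-0.0174  0.0242] ang rel outer cw -1.8
wrist wing_a A 0.66 [0.67   0.1154 0.1009] off [0.0034 0.0025] ang rel outer cw -32.1
wrist wing_a C 0.62 [0.5401 0.1777 0.1204] off [-0.0021  0.0038] ang rel outer cw 5.2
side pointer_a C 0.72 [0.5286 0.1976 0.0915] off [-0.0136  0.0237] ang rel outer cw 4.1
side pointer_a B 0.54 [0.5386 0.0114 0.0885] off [-0.013  -0.0243] ang rel outer cw 2.1
side pointer_a A 0.38 [0.6945 0.1003 0.0856] off [ 0.0279 -0.0126] ang rel outer cw 28.3
side wing_a C 0.9 [0.5439 0.1735 0.117 ] off [ 0.0017 -0.0004] ang rel outer cw 137.0
side wing_a A 0.74 [0.6633 0.1165 0.0797] off [-0.0033  0.0036] ang rel outer cw -129.1
side wing_a B 0.63 [0.5511 0.0394 0.1155] off [-0.0005  0.0037] ang rel outer cw 146.2
side wing_a A 0.58 [0.6642 0.1152 0.104 ] off [-0.0024  0.0023] ang rel outer cw -133.0
side wing_a A 0.32 [0.6887 0.1008 0.0879] off [ 0.0221 -0.0121] ang rel outer cw 32.7
scene pointer_a A 0.65 [0.6936 0.1042 0.0886] off [ 0.027  -0.0087] ang rel outer cw 21.8
scene pointer_a C 0.51 [0.5232 0.2024 0.0913] off [-0.019   0.0285] ang rel outer cw 0.2
scene pointer_a B 0.43 [0.5399 0.0107 0.0904] off [-0.0117 -0.025 ] ang rel outer cw -1.0
scene pointer_a B 0.35 [0.5499 0.0325 0.1166] off [-0.0017 -0.0032] ang rel outer cw 2.3
scene wing_a C 0.68 [0.5388 0.1737 0.119 ] off [-0.0034 -0.0002] ang rel outer cw -59.5
scene wing_a B 0.65 [0.5488 0.0326 0.1193] off [-0.0028 -0.0031] ang rel outer cw 16.4
scene wing_a A 0.47 [0.6647 0.1106 0.1065] off [-0.0019 -0.0023] ang rel outer cw 133.2
scene wing_a C 0.38 [0.5238 0.2043 0.0941] off [-0.0184  0.0304] ang rel outer cw 2.7
```

Call:
jog_arm(
  delta_pos=[
    [-0.0004, -0.0005, -0.0005],
    [-0.0007, -0.001, -0.0008],
    [-0.0007, -0.001, -0.0008],
    [-0.0007, -0.001, -0.0008],
    [-0.0007, -0.001, -0.0008],
    [-0.0007, -0.001, -0.0008],
    [-0.0007, -0.001, -0.0008],
    [-0.0007, -0.001, -0.0008],
    [-0.0007, -0.001, -0.0008],
    [-0.0007, -0.001, -0.0008],
  ],
  turn=[
    [0, 0, 3],
    [0, 0, 8],
    [0, 0, 13],
    [0, 0, 18],
    [0, 0, 23],
    [0, 0, 28],
    [0, 0, 33],
    [0, 0, 38],
    [0, 0, 42],
    [0, 0, 45],
  ],
  fingers=[0, 0, 0, 0, 0, 0, 0, 0, 0, 0],
)

```text
clock: 7.28
position: [0.6646, 0.1141, 0.1127]
tcp_rot: [-179.9, -0.1, 6.8]
contact_force: [-2.8, 8.6, 12.0]
gripper_width: 0.0088
```

```bash
python3 -c "
from h import *
show()
for c in('wrist','side','scene'):
    im=env.camera(c); cv2.imwrite('pics/a3'+c+'.png',im['color']); marks(c,'pointer_a')
im=env.camera('wrist'); cv2.imwrite('pics/a3.png',im['color'])"
```

```text
7.28 pos [0.6646 0.1141 0.1127] rot [-1.799e+02 -1.000e-01  6.800e+00] F [-2.8  8.6 12. ] T [1.14 0.57 0.3 ] w 0.0088 j [ 3. 24. 77.  0. 79. 86.]
wrist pointer_a A 0.65 [0.6794 0.0852 0.0883] off [ 0.0128 -0.0277] ang rel outer cw 69.2
side pointer_a B 0.66 [0.5401 0.0084 0.0879] off [-0.0115 -0.0273] ang rel outer cw -3.2
side pointer_a C 0.5 [0.529  0.1989 0.089 ] off [-0.0132  0.025 ] ang rel outer cw 6.1
side pointer_a A 0.44 [0.6737 0.0823 0.0886] off [ 0.0071 -0.0306] ang rel outer cw 80.9
scene pointer_a C 0.48 [0.5233 0.1999 0.0913] off [-0.0189  0.026 ] ang rel outer cw -2.1
scene pointer_a B 0.38 [0.5401 0.0086 0.0883] off [-0.0115 -0.0271] ang rel outer cw -3.1
```

Call:
jog_arm(
  delta_pos=[
    [0, -0.0005, 0.0005],
    [0, -0.0008, 0.0008],
    [0, -0.0008, 0.0008],
    [0, -0.0008, 0.0008],
    [0, -0.0008, 0.0008],
    [0, -0.0008, 0.0008],
    [0, -0.0008, 0.0008],
    [0, -0.0008, 0.0008],
    [0, -0.0008, 0.0008],
    [0, -0.0008, 0.0008],
  ],
  turn=[
    [0, 0, 0],
    [0, 0, 2],
    [0, 0, 4],
    [0, 0, 6],
    [0, 0, 8],
    [0, 0, 10],
    [0, 0, 12],
    [0, 0, 12],
    [0, 0, 12],
    [0, 0, 12],
  ],
  fingers=[0, 0, 0, 0, 0, 0, 0, 0, 0, 0],
)

```text
clock: 8.47
position: [0.6645, 0.1145, 0.1124]
tcp_rot: [-179.9, -0.1, -5.0]
contact_force: [-5.7, 4.3, 19.4]
gripper_width: 0.0087
```

```bash
python3 -c "
from h import *
show()
for c in('wrist','side','scene'):
    im=env.camera(c); cv2.imwrite('pics/a4'+c+'.png',im['color']); marks(c,'pointer_a')
    a=proj(im,[*st(0),.09]);print(a)
im=env.camera('wrist'); a=proj(im,[*st(0),.09]).astype(int); print(a)
cr=im['color'][max(a[1]-80,0):a[1]+80,max(a[0]-100,0):a[0]+100]; 
ims=cv2.imread('pics/a4side.png'); cs=ims[190:350,160:360]
cv2.imwrite('pics/a4.png',np.vstack([cv2.resize(x,(600,300)) for x in(cr,cs)]))"
```

```text
8.47 pos [0.6645 0.1145 0.1124] rot [-1.799e+02 -1.000e-01 -5.000e+00] F [-5.7  4.3 19.4] T [0.54 0.99 0.25] w 0.0087 j [ 3. 24. 77.  0. 79. 98.]
wrist pointer_a A 0.92 [0.672  0.0841 0.0884] off [ 0.0054 -0.0288] ang rel outer cw 83.3
[323.2299139  281.45784769]
side pointer_a C 0.56 [0.5278 0.1974 0.0906] off [-0.0144  0.0235] ang rel outer cw 2.4
side pointer_a A 0.46 [0.6705 0.0815 0.0874] off [ 0.0039 -0.0314] ang rel outer cw 86.9
side pointer_a B 0.43 [0.5406 0.0087 0.0854] off [-0.011 -0.027] ang rel outer cw -3.9
[232.10054179 260.38133149]
scene pointer_a C 0.61 [0.5246 0.2018 0.0931] off [-0.0176  0.0279] ang rel outer cw 1.7
scene pointer_a B 0.55 [0.5366 0.008  0.0884] off [-0.015  -0.0277] ang rel outer cw 2.4
scene pointer_a C 0.52 [0.547  0.1722 0.0765] off [ 0.0048 -0.0017] ang rel outer cw 143.3
scene pointer_a A 0.51 [0.6702 0.0869 0.0856] off [ 0.0036 -0.026 ] ang rel outer cw 86.1
[356.06725187 281.68182143]
[323 281]
```

View pics/a4.png

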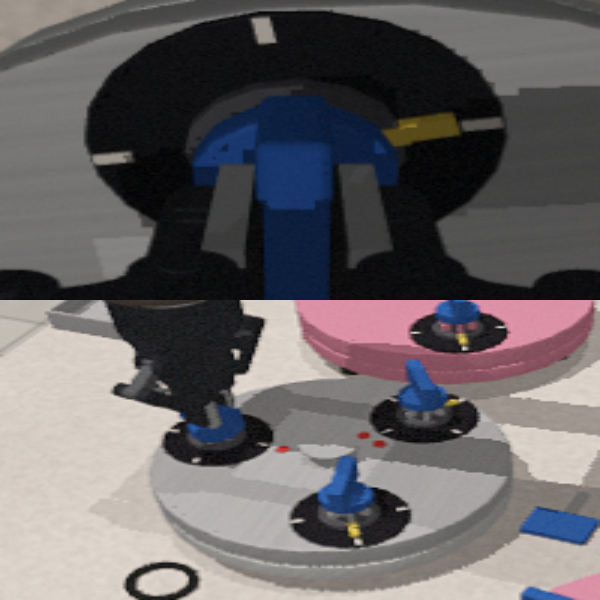

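The top crop shows A's yellow pointer lined up with the right-hand (world -y) tick, and the networks give about 83–87°. I lift, open and retreat.

Call:
jog_arm(
  delta_pos=[
    [0, 0, -0.003],
    [0, 0, -0.006],
    [0, 0, -0.009],
    [0, 0, -0.012],
    [0, 0, -0.012],
    [0, 0, -0.012],
    [0, 0, -0.012],
    [0, 0, -0.012],
    [0, 0, -0.012],
    [0, 0, -0.02],
  ],
  turn=[
    [0, 0, 0],
    [0, 0, 0],
    [0, 0, 0],
    [0, 0, 0],
    [0, 0, 0],
    [0, 0, 0],
    [0, 0, 0],
    [0, 0, 0],
    [0, 0, 0],
    [0, 0, 0],
  ],
  fingers=[0, 0, 0, 0, 0, 30, 60, 100, 100, 100],
)

```text
clock: 9.65
position: [0.6635, 0.1137, 0.1291]
tcp_rot: [180.0, 0.2, -5.0]
contact_force: [0.1, -0.2, 0.4]
gripper_width: 0.0686
```

Call:
jog_arm(
  delta_pos=[
    [0, 0, -0.02],
    [0, 0, -0.04],
    [0, 0, -0.06],
    [0, 0, -0.08],
    [0, 0, -0.09],
    [0, 0, -0.09],
    [0, 0, -0.09],
    [0, 0, -0.09],
    [0, 0, -0.09],
    [0, 0, -0.09],
  ],
  turn=[
    [0, 0, 0],
    [0, 0, -7],
    [0, 0, -14],
    [0, 0, -21],
    [0, 0, -28],
    [0, 0, -35],
    [0, 0, -42],
    [0, 0, -49],
    [0, 0, -56],
    [0, 0, -63],
  ],
  fingers=[100, 100, 100, 100, 100, 100, 100, 100, 100, 100],
)

```text
clock: 10.48
position: [0.6642, 0.1137, 0.2213]
tcp_rot: [180.0, -0.0, 58.3]
contact_force: [0.1, 0.7, 0.4]
gripper_width: 0.0854
```

```bash
python3 -c "
from h import *
show()
for c in('wrist','side','scene'):
    im=env.camera(c); cv2.imwrite('pics/b1'+c+'.png',im['color'])
    for q in('pointer_a','wing_a'): marks(c,q)
    print(proj(im,[*st(0),.09]),proj(im,[*st(1),.146]))"
```

```text
10.48 pos [0.6642 0.1137 0.2213] rot [180.   -0.   58.3] F [0.1 0.7 0.4] T [-0.    0.04  0.02] w 0.0854 j [ 3. 21. 68. -0. 91. 35.]
wrist pointer_a C 0.83 [0.5254 0.1986 0.0885] off [-0.0168  0.0247] ang rel outer cw -0.3
wrist pointer_a A 0.56 [0.6704 0.0836 0.0906] off [ 0.0038 -0.0293] ang rel outer cw 86.5
wrist wing_a A 0.95 [0.6693 0.1133 0.1157] off [0.0027 0.0004] ang rel outer cw -3.7
wrist wing_a B 0.58 [0.5528 0.0401 0.1164] off [0.0012 0.0044] ang rel outer cw 169.0
wrist wing_a C 0.57 [0.5382 0.178  0.1196] off [-0.004   0.0041] ang rel outer cw -10.3
[323.3877726  220.24376072] [248.92694346 398.66345011]
side pointer_a A 0.72 [0.6702 0.0799 0.0877] off [ 0.0036 -0.033 ] ang rel outer cw 87.7
side pointer_a C 0.65 [0.5284 0.1981 0.0875] off [-0.0138  0.0242] ang rel outer cw 4.2
side pointer_a B 0.46 [0.5391 0.0074 0.0855] off [-0.0125 -0.0283] ang rel outer cw -2.2
side wing_a C 0.77 [0.5401 0.1694 0.1192] off [-0.0021 -0.0045] ang rel outer cw -121.3
side wing_a B 0.71 [0.5504 0.037  0.1143] off [-0.0012  0.0013] ang rel outer cw 112.0
side wing_a A 0.68 [0.6674 0.1116 0.1172] off [ 0.0008 -0.0013] ang rel outer cw 63.6
[232.10054179 260.38133149] [300.16551963 228.91731514]
scene pointer_a A 0.55 [0.6713 0.0892 0.0916] off [ 0.0047 -0.0237] ang rel outer cw 82.7
scene pointer_a C 0.54 [0.5217 0.2007 0.0958] off [-0.0205  0.0268] ang rel outer cw -3.5
scene pointer_a B 0.51 [0.5392 0.0115 0.0882] off [-0.0124 -0.0242] ang rel outer cw 1.1
scene wing_a C 0.82 [0.5401 0.1717 0.1149] off [-0.0021 -0.0022] ang rel outer cw -102.7
scene wing_a B 0.77 [0.5493 0.0305 0.1178] off [-0.0023 -0.0052] ang rel outer cw -2.0
scene wing_a A 0.73 [0.6645 0.1123 0.1174] off [-0.0021 -0.0006] ang rel outer cw 167.0
[356.06725187 281.68182143] [328.06489226 227.44702412]
```

View pics/b1wrist.png

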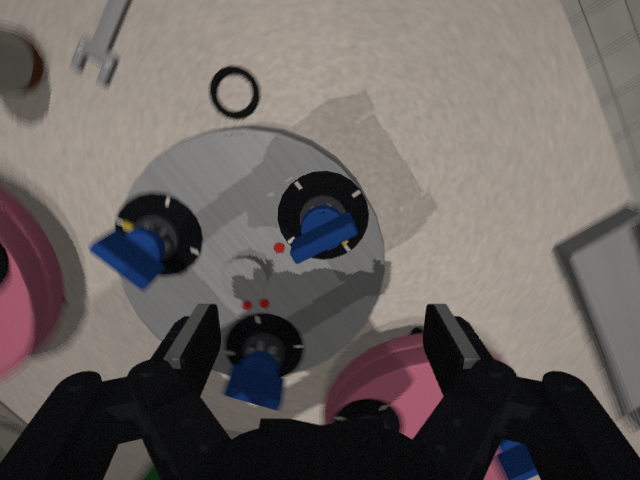

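Call:
jog_arm(
  delta_pos=[
    [-0.016, -0.007, 0],
    [-0.031, -0.014, 0],
    [-0.047, -0.021, 0],
    [-0.063, -0.028, 0],
    [-0.079, -0.035, 0],
    [-0.094, -0.041, 0],
    [-0.11, -0.048, 0],
    [-0.1257, -0.0552, 0],
    [-0.1257, -0.0552, 0],
    [-0.1257, -0.0552, 0],
  ],
  turn=[
    [0, 0, -6],
    [0, 0, -12],
    [0, 0, -18],
    [0, 0, -24],
    [0, 0, -30],
    [0, 0, -36],
    [0, 0, -42],
    [0, 0, -48],
    [0, 0, -54],
    [0, 0, -60],
  ],
  fingers=[100, 100, 100, 100, 100, 100, 100, 100, 100, 100],
)

```text
clock: 11.77
position: [0.5503, 0.036, 0.2212]
tcp_rot: [180.0, 0.0, 118.2]
contact_force: [0.7, 0.7, 0.5]
gripper_width: 0.0855
```

```bash
python3 -c "
from h import *
show()
im=env.camera('wrist'); cv2.imwrite('pics/b2.png',im['color'])
for q in('pointer_a','wing_a'): marks('wrist',q)
print(proj(im,[*st(1),.146]))
hsv=cv2.cvtColor(im['color'],cv2.COLOR_BGR2HSV);m=cv2.inRange(hsv,(100,120,60),(130,255,255))
n,l,s,c=cv2.connectedComponentsWithStats(m)
for i in range(1,n):
    if s[i,4]>200:
        r=cv2.minAreaRect(np.argwhere(l==i)[:,::-1].astype(np.float32)); print(c[i].round(),s[i,4],r)
"
```

```text
11.77 pos [0.5503 0.036  0.2212] rot [180.    0.  118.2] F [0.7 0.7 0.5] T [ 0.06 -0.01 -0.06] w 0.0855 j [ -4.   6.  86.  -0.  87. -32.]
wrist pointer_a B 0.98 [0.538  0.0128 0.0901] off [-0.0136 -0.0229] ang rel outer cw 4.7
wrist pointer_a C 0.66 [0.5247 0.1992 0.088 ] off [-0.0175  0.0253] ang rel outer cw -0.7
wrist pointer_a A 0.58 [0.6698 0.0855 0.0885] off [ 0.0032 -0.0274] ang rel outer cw 87.3
wrist wing_a C 0.78 [0.5399 0.1762 0.1165] off [-0.0023  0.0023] ang rel outer cw -10.9
wrist wing_a B 0.74 [0.5528 0.0367 0.1168] off [0.0012 0.001 ] ang rel outer cw -157.2
[322.25047842 246.41081764]
[423.  36.] 1790 ((424.8824157714844, 35.97058868408203), (29.34680938720703, 75.18604278564453), 14.03624439239502)
[397.  34.] 886 ((395.94122314453125, 33.73530197143555), (23.040882110595703, 51.41754913330078), 14.03624439239502)
[237.  96.] 1617 ((236.47642517089844, 96.0424575805664), (52.158050537109375, 32.829463958740234), 29.05460548400879)
[522. 214.] 1778 ((529.0452880859375, 212.2432861328125), (71.19406127929688, 47.269615173339844), 10.007979393005371)
[324. 235.] 1932 ((321.40802001953125, 238.94949340820312), (44.1291389465332, 70.85093688964844), 14.743562698364258)
[ 32. 363.] 2210 ((31.551376342773438, 359.3869934082031), (56.11167907714844, 54.70474624633789), 24.443954467773438)
[283. 386.] 1264 ((285.558837890625, 389.3982238769531), (54.261714935302734, 38.2228889465332), 70.64100646972656)
```

View pics/b2.png

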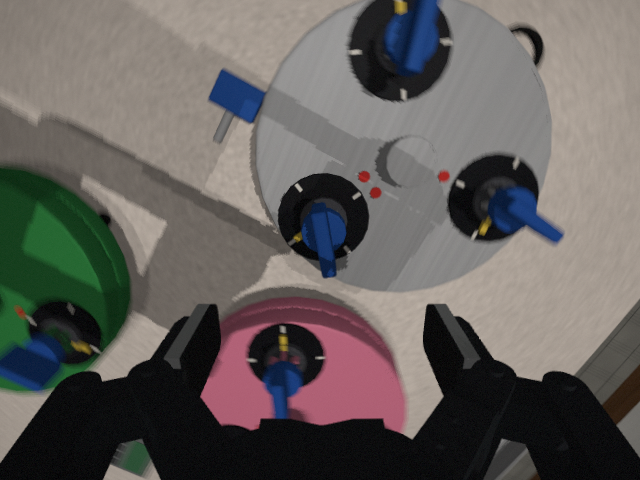

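B's bar runs (317,205)→(328,275), about 8° anticlockwise of the tool, and its pointer (295,238) is at the outer tick. I turn −8° while going down, then grip.

Call:
jog_arm(
  delta_pos=[
    [0, 0, 0.02],
    [0, 0, 0.04],
    [0, 0, 0.06],
    [0, 0, 0.08],
    [0, 0, 0.09],
    [0, 0, 0.097],
    [0, 0, 0.097],
    [0, 0, 0.097],
    [0, 0, 0.097],
    [0, 0, 0.097],
  ],
  turn=[
    [0, 0, -4],
    [0, 0, -8],
    [0, 0, -8],
    [0, 0, -8],
    [0, 0, -8],
    [0, 0, -8],
    [0, 0, -8],
    [0, 0, -8],
    [0, 0, -8],
    [0, 0, -8],
  ],
  fingers=[100, 100, 100, 100, 100, 100, 100, 60, 30, 10],
  squeeze=60,
)

```text
clock: 12.75
position: [0.5513, 0.0365, 0.1247]
tcp_rot: [179.9, 0.0, 126.0]
contact_force: [-0.2, -0.1, 0.8]
gripper_width: 0.0519
```

Call:
jog_arm(
  delta_pos=[
    [0, 0, 0],
    [0, 0, 0],
    [0, 0, 0],
    [0, 0, 0],
    [0, 0, 0],
    [0, 0, 0],
    [0, 0, 0],
    [0, 0, 0],
    [0, 0, 0],
    [0, 0, 0],
  ],
  turn=[
    [0, 0, 0],
    [0, 0, 0],
    [0, 0, 0],
    [0, 0, 0],
    [0, 0, 0],
    [0, 0, 0],
    [0, 0, 0],
    [0, 0, 0],
    [0, 0, 0],
    [0, 0, 0],
  ],
  fingers=[0, 0, 0, 0, 0, 0, 0, 0, 0, 0],
  squeeze=60,
)

```text
clock: 13.58
position: [0.5512, 0.0366, 0.124]
tcp_rot: [179.9, 0.0, 126.0]
contact_force: [4.7, 3.2, 1.0]
gripper_width: 0.0091
```

```bash
python3 -c "
from h import *
show()"
```

```text
13.58 pos [0.5512 0.0366 0.124 ] rot [179.9   0.  126. ] F [4.7 3.2 1. ] T [ 0.38 -0.75 -0.08] w 0.0091 j [ -4.   9.  94.   0.  76. -40.]
```

Call:
jog_arm(
  delta_pos=[
    [0, 0.0007, 0],
    [0, 0.0007, 0],
    [0, 0.0007, 0],
    [0, 0.0007, 0],
    [0, 0.0007, 0],
    [0, 0.0007, 0],
    [0, 0.0007, 0],
    [0, 0.0007, 0],
    [0, 0.0007, 0],
    [0, 0.0007, 0],
  ],
  turn=[
    [0, 0, -3],
    [0, 0, -9],
    [0, 0, -16],
    [0, 0, -23],
    [0, 0, -30],
    [0, 0, -37],
    [0, 0, -44],
    [0, 0, -51],
    [0, 0, -57],
    [0, 0, -60],
  ],
  fingers=[0, 0, 0, 0, 0, 0, 0, 0, 0, 0],
)

```text
clock: 14.42
position: [0.5513, 0.0364, 0.1237]
tcp_rot: [-180.0, -0.0, -173.6]
contact_force: [-0.1, -3.0, 1.2]
gripper_width: 0.0086
```

```bash
python3 -c "
from h import *
show()
for c in('side','scene'):
    im=env.camera(c); marks(c,'pointer_a')"
```

```text
14.42 pos [0.5513 0.0364 0.1237] rot [-180.    -0.  -173.6] F [-0.1 -3.   1.2] T [-0.58 -0.02  0.  ] w 0.0086 j [  -4.    9.   94.   -0.   76. -101.]
side pointer_a A 0.58 [0.6698 0.085  0.086 ] off [ 0.0032 -0.0279] ang rel outer cw 87.4
side pointer_a C 0.46 [0.5261 0.1973 0.0889] off [-0.0161  0.0234] ang rel outer cw -0.6
side pointer_a B 0.44 [0.5365 0.0062 0.0875] off [-0.0151 -0.0295] ang rel outer cw 1.0
scene pointer_a A 0.58 [0.6734 0.0886 0.0882] off [ 0.0068 -0.0243] ang rel outer cw 78.3
scene pointer_a B 0.54 [0.538  0.0113 0.0868] off [-0.0136 -0.0244] ang rel outer cw 3.1
scene pointer_a C 0.4 [0.5238 0.2026 0.091 ] off [-0.0184  0.0287] ang rel outer cw 1.3
```

Call:
jog_arm(
  delta_pos=[
    [0, 0, 0.0005],
    [0, 0, 0.001],
    [0, 0, 0.0015],
    [0, 0, 0.002],
    [0, 0, 0.0025],
    [0, 0, 0.003],
    [0, 0, 0.003],
    [0, 0, 0.003],
    [0, 0, 0.003],
    [0, 0, 0.003],
  ],
  turn=[
    [0, 0, 0],
    [0, 0, 0],
    [0, 0, 0],
    [0, 0, 0],
    [0, 0, 0],
    [0, 0, 0],
    [0, 0, 0],
    [0, 0, 0],
    [0, 0, 0],
    [0, 0, 0],
  ],
  fingers=[0, 0, 0, 0, 0, 0, 0, 0, 0, 0],
)

```text
clock: 15.45
position: [0.5514, 0.0365, 0.1218]
tcp_rot: [-179.9, 0.0, -174.1]
contact_force: [-6.8, -5.4, 15.8]
gripper_width: 0.0091
```

```bash
python3 -c "
from h import *
show()"
```

```text
15.45 pos [0.5514 0.0365 0.1218] rot [-179.9    0.  -174.1] F [-6.8 -5.4 15.8] T [-0.97  1.22 -0.04] w 0.0091 j [  -4.    9.   94.   -0.   76. -100.]
```

Call:
jog_arm(
  delta_pos=[
    [0, 0, 0],
    [0, 0, 0],
    [0, 0, 0],
    [0, 0, 0],
    [0, 0, 0],
    [0, 0, 0],
    [0, 0, 0],
    [0, 0, 0],
    [0, 0, 0],
    [0, 0, 0],
  ],
  turn=[
    [0, 0, 2],
    [0, 0, 4],
    [0, 0, 6],
    [0, 0, 8],
    [0, 0, 10],
    [0, 0, 12],
    [0, 0, 14],
    [0, 0, 16],
    [0, 0, 18],
    [0, 0, 20],
  ],
  fingers=[0, 0, 0, 0, 0, 0, 0, 0, 0, 0],
)

```text
clock: 16.28
position: [0.5513, 0.0366, 0.1216]
tcp_rot: [-180.0, 0.0, 165.8]
contact_force: [-5.2, -4.3, 12.7]
gripper_width: 0.0086
```

```bash
python3 -c "
from h import *
show()
for c in('side','scene'):
    im=env.camera(c); marks(c,'pointer_a')"
```

```text
16.28 pos [0.5513 0.0366 0.1216] rot [-180.     0.   165.8] F [-5.2 -4.3 12.7] T [-0.89  1.02  0.01] w 0.0086 j [ -4.  10.  94.  -0.  76. -80.]
side pointer_a C 0.64 [0.5312 0.1976 0.0908] off [-0.011   0.0237] ang rel outer cw 9.0
side pointer_a A 0.62 [0.6701 0.0842 0.0849] off [ 0.0035 -0.0287] ang rel outer cw 87.0
side pointer_a B 0.53 [0.5427 0.0068 0.0833] off [-0.0089 -0.0289] ang rel outer cw -9.0
scene pointer_a A 0.55 [0.6713 0.0879 0.0899] off [ 0.0047 -0.025 ] ang rel outer cw 83.3
scene pointer_a B 0.55 [0.5385 0.011  0.09  ] off [-0.0131 -0.0247] ang rel outer cw 1.9
scene pointer_a C 0.43 [0.5237 0.199  0.0902] off [-0.0185  0.0251] ang rel outer cw -2.5
```

Call:
jog_arm(
  delta_pos=[
    [0, 0, 0],
    [0, 0, 0],
    [0, 0, 0],
    [0, 0, 0],
    [0, 0, 0],
    [0, 0, 0],
    [0, 0, 0],
    [0, 0, 0],
    [0, 0, 0],
    [0, 0, 0],
  ],
  turn=[
    [0, 0, 2],
    [0, 0, 4],
    [0, 0, 6],
    [0, 0, 8],
    [0, 0, 10],
    [0, 0, 12],
    [0, 0, 14],
    [0, 0, 16],
    [0, 0, 18],
    [0, 0, 20],
  ],
  fingers=[0, 0, 0, 0, 0, 0, 0, 0, 0, 0],
)

```text
clock: 17.32
position: [0.5513, 0.0367, 0.1213]
tcp_rot: [-180.0, 0.0, 145.8]
contact_force: [-4.6, -3.6, 10.9]
gripper_width: 0.0085
```

```bash
python3 -c "
from h import *
show()"
```

```text
17.32 pos [0.5513 0.0367 0.1213] rot [-180.     0.   145.8] F [-4.6 -3.6 10.9] T [-0.76  0.84 -0.04] w 0.0085 j [ -4.  10.  94.  -0.  76. -60.]
```

Call:
jog_arm(
  delta_pos=[
    [0, 0, 0.0003],
    [0, 0, 0.0006],
    [0, 0, 0.0009],
    [0, 0, 0.0012],
    [0, 0, 0.0014],
    [0, 0, 0.0014],
    [0, 0, 0.0014],
    [0, 0, 0.0014],
    [0, 0, 0.0014],
    [0, 0, 0.0014],
  ],
  turn=[
    [0, 0, 0],
    [0, 0, 0],
    [0, 0, 0],
    [0, 0, 0],
    [0, 0, 0],
    [0, 0, 0],
    [0, 0, 2],
    [0, 0, 4],
    [0, 0, 6],
    [0, 0, 8],
  ],
  fingers=[0, 0, 0, 0, 0, 0, 0, 0, 0, 0],
)

```text
clock: 18.15
position: [0.5514, 0.0367, 0.1202]
tcp_rot: [-180.0, 0.0, 137.8]
contact_force: [-5.7, -3.8, 14.2]
gripper_width: 0.0089
```

```bash
python3 -c "
from h import *
show()"
```

```text
18.15 pos [0.5514 0.0367 0.1202] rot [-180.     0.   137.8] F [-5.7 -3.8 14.2] T [-0.62  1.07  0.27] w 0.0089 j [ -4.  10.  94.  -0.  76. -52.]
```

Call:
jog_arm(
  delta_pos=[
    [0, -0.0004, 0.0002],
    [0, -0.0007, 0.0004],
    [0, -0.0007, 0.0004],
    [0, -0.0007, 0.0004],
    [0, -0.0007, 0.0004],
    [0, -0.0007, 0.0004],
    [0, -0.0007, 0.0004],
    [0, -0.0007, 0.0004],
    [0, -0.0007, 0.0004],
    [0, -0.0007, 0.0004],
  ],
  turn=[
    [0, 0, 3],
    [0, 0, 6],
    [0, 0, 9],
    [0, 0, 12],
    [0, 0, 15],
    [0, 0, 18],
    [0, 0, 21],
    [0, 0, 24],
    [0, 0, 27],
    [0, 0, 30],
  ],
  fingers=[0, 0, 0, 0, 0, 0, 0, 0, 0, 0],
)

```text
clock: 18.98
position: [0.5514, 0.0367, 0.1202]
tcp_rot: [179.9, 0.0, 107.7]
contact_force: [-1.8, 1.3, 16.0]
gripper_width: 0.0087
```

```bash
python3 -c "
from h import *
show()
for c in('wrist','side','scene'):
    im=env.camera(c); marks(c,'pointer_a')"
```

```text
18.98 pos [0.5514 0.0367 0.1202] rot [179.9   0.  107.7] F [-1.8  1.3 16. ] T [0.26 0.53 0.3 ] w 0.0087 j [ -4.  10.  94.   0.  76. -22.]
wrist pointer_a A 0.93 [0.6709 0.0852 0.0888] off [ 0.0043 -0.0277] ang rel outer cw 85.1
wrist pointer_a B 0.76 [0.5283 0.0215 0.0904] off [-0.0233 -0.0142] ang rel outer cw 32.6
side pointer_a C 0.67 [0.5289 0.2004 0.0878] off [-0.0133  0.0265] ang rel outer cw 7.3
side pointer_a B 0.6 [0.527  0.0149 0.0858] off [-0.0246 -0.0208] ang rel outer cw 23.7
side pointer_a A 0.56 [0.6708 0.0833 0.0878] off [ 0.0042 -0.0296] ang rel outer cw 85.9
scene pointer_a B 0.61 [0.5286 0.0181 0.0897] off [-0.023  -0.0176] ang rel outer cw 26.5
scene pointer_a A 0.45 [0.6688 0.0878 0.088 ] off [ 0.0022 -0.0251] ang rel outer cw 88.9
scene pointer_a C 0.41 [0.5242 0.2025 0.0934] off [-0.018   0.0286] ang rel outer cw 1.7
```

Call:
jog_arm(
  delta_pos=[
    [0, 0, 0],
    [0, 0, 0],
    [0, 0, 0],
    [0, 0, 0],
    [0, 0, 0],
    [0, 0, 0],
    [0, 0, 0],
    [0, 0, 0],
    [0, 0, 0],
    [0, 0, 0],
  ],
  turn=[
    [0, 0, 6],
    [0, 0, 12],
    [0, 0, 18],
    [0, 0, 24],
    [0, 0, 30],
    [0, 0, 36],
    [0, 0, 42],
    [0, 0, 48],
    [0, 0, 54],
    [0, 0, 60],
  ],
  fingers=[0, 0, 0, 0, 0, 0, 0, 0, 0, 0],
)

```text
clock: 20.12
position: [0.5517, 0.0368, 0.1202]
tcp_rot: [179.9, -0.1, 47.6]
contact_force: [0.1, 1.9, 13.7]
gripper_width: 0.0088
```

```bash
python3 -c "
from h import *
show()
for c in('wrist','side','scene'):
    im=env.camera(c); marks(c,'pointer_a')"
```

```text
20.12 pos [0.5517 0.0368 0.1202] rot [ 1.799e+02 -1.000e-01  4.760e+01] F [ 0.1  1.9 13.7] T [0.37 0.1  0.38] w 0.0088 j [-4. 10. 94.  0. 76. 38.]
wrist pointer_a A 0.67 [0.6716 0.0861 0.0887] off [ 0.005  -0.0268] ang rel outer cw 83.4
wrist pointer_a B 0.58 [0.5236 0.0499 0.0876] off [-0.028   0.0142] ang rel outer cw 90.9
side pointer_a A 0.73 [0.6699 0.0852 0.0867] off [ 0.0033 -0.0277] ang rel outer cw 87.1
side pointer_a C 0.73 [0.5305 0.1941 0.088 ] off [-0.0117  0.0202] ang rel outer cw 3.9
side pointer_a B 0.67 [0.5266 0.045  0.088 ] off [-0.025   0.0093] ang rel outer cw 84.4
side pointer_a A 0.61 [0.6657 0.115  0.0802] off [-0.0009  0.0021] ang rel outer cw -110.1
scene pointer_a B 0.57 [0.525  0.0464 0.089 ] off [-0.0266  0.0107] ang rel outer cw 85.9
scene pointer_a A 0.52 [0.6717 0.0872 0.0899] off [ 0.0051 -0.0257] ang rel outer cw 82.7
scene pointer_a C 0.52 [0.5208 0.199  0.0905] off [-0.0214  0.0251] ang rel outer cw -6.5
```

Call:
jog_arm(
  delta_pos=[
    [0, 0, 0.0003],
    [0, 0, 0.0003],
    [0, 0, 0.0003],
    [0, 0, 0.0003],
    [0, 0, 0.0003],
    [0, 0, 0.0003],
    [0, 0, 0.0003],
    [0, 0, 0.0003],
    [0, 0, 0.0003],
    [0, 0, 0.0003],
  ],
  turn=[
    [0, 0, 6],
    [0, 0, 12],
    [0, 0, 18],
    [0, 0, 24],
    [0, 0, 30],
    [0, 0, 36],
    [0, 0, 42],
    [0, 0, 48],
    [0, 0, 54],
    [0, 0, 60],
  ],
  fingers=[0, 0, 0, 0, 0, 0, 0, 0, 0, 0],
)

```text
clock: 21.25
position: [0.5519, 0.0365, 0.1201]
tcp_rot: [-180.0, -0.2, -12.4]
contact_force: [-0.6, -0.5, 15.7]
gripper_width: 0.0088
```

```bash
python3 -c "
from h import *
show()
for c in('wrist','side','scene'):
    im=env.camera(c); marks(c,'pointer_a')"
```

```text
21.25 pos [0.5519 0.0365 0.1201] rot [-180.    -0.2  -12.4] F [-0.6 -0.5 15.7] T [ 0.   -0.06  0.36] w 0.0088 j [-4. 10. 94.  0. 76. 98.]
wrist pointer_a B 0.95 [0.5464 0.0651 0.088 ] off [-0.0052  0.0294] ang rel outer cw 143.9
wrist pointer_a A 0.85 [0.6726 0.087  0.0893] off [ 0.006  -0.0259] ang rel outer cw 80.9
side pointer_a C 0.76 [0.5289 0.1974 0.09  ] off [-0.0133  0.0235] ang rel outer cw 4.4
side pointer_a A 0.47 [0.6702 0.0859 0.0896] off [ 0.0036 -0.027 ] ang rel outer cw 86.3
side pointer_a B 0.43 [0.5518 0.0613 0.0872] off [0.0002 0.0256] ang rel outer cw 154.3
scene pointer_a C 0.54 [0.5212 0.2031 0.0917] off [-0.021   0.0292] ang rel outer cw -1.8
scene pointer_a B 0.45 [0.55   0.0631 0.0859] off [-0.0016  0.0274] ang rel outer cw 150.6
scene pointer_a A 0.41 [0.6691 0.088  0.0891] off [ 0.0025 -0.0249] ang rel outer cw 88.2
```

Call:
jog_arm(
  delta_pos=[
    [0, 0, 0],
    [0, 0, 0],
    [0, 0, 0],
    [0, 0, 0],
    [0, 0, 0],
    [0, 0, 0],
    [0, 0, 0],
    [0, 0, 0],
    [0, 0, 0],
    [0, 0, 0],
  ],
  turn=[
    [0, 0, 4],
    [0, 0, 8],
    [0, 0, 12],
    [0, 0, 16],
    [0, 0, 20],
    [0, 0, 24],
    [0, 0, 28],
    [0, 0, 31],
    [0, 0, 31],
    [0, 0, 31],
  ],
  fingers=[0, 0, 0, 0, 0, 0, 0, 0, 0, 0],
)

```text
clock: 22.38
position: [0.5518, 0.0364, 0.1201]
tcp_rot: [-179.9, -0.1, -43.2]
contact_force: [0.6, -1.7, 15.7]
gripper_width: 0.0087
```

```bash
python3 -c "
from h import *
show()
cr=[]
for c in('wrist','side','scene'):
    im=env.camera(c); marks(c,'pointer_a')
    a=proj(im,[*st(1),.09]).astype(int); k=2 if c=='wrist' else 1; print(a)
    cr.append(cv2.resize(im['color'][max(a[1]-50*k,0):a[1]+50*k,max(a[0]-60*k,0):a[0]+60*k],(480,280)))
cv2.imwrite('pics/b9.png',np.vstack(cr[:2]))"
```

```text
22.38 pos [0.5518 0.0364 0.1201] rot [-1.799e+02 -1.000e-01 -4.320e+01] F [ 0.6 -1.7 15.7] T [-0.22  0.    0.24] w 0.0087 j [ -4.  10.  94.   0.  76. 129.]
wrist pointer_a B 0.59 [0.563  0.0608 0.0902] off [0.0114 0.0251] ang rel outer cw 178.3
wrist pointer_a A 0.57 [0.6708 0.0853 0.0878] off [ 0.0042 -0.0276] ang rel outer cw 85.3
[323 278]
side pointer_a B 0.66 [0.5646 0.0586 0.0876] off [0.013  0.0229] ang rel outer cw -176.6
side pointer_a A 0.62 [0.6714 0.0834 0.0853] off [ 0.0048 -0.0295] ang rel outer cw 84.7
side pointer_a C 0.61 [0.5299 0.1971 0.0878] off [-0.0123  0.0232] ang rel outer cw 6.0
side pointer_a C 0.47 [ 0.5825  0.1078 -0.0023] off [ 0.0403 -0.0661] ang rel outer cw -177.5
[301 249]
scene pointer_a B 0.56 [0.5629 0.0622 0.0882] off [0.0113 0.0265] ang rel outer cw 177.0
scene pointer_a A 0.5 [0.672  0.0903 0.088 ] off [ 0.0054 -0.0226] ang rel outer cw 80.5
scene pointer_a C 0.5 [0.5211 0.2019 0.0927] off [-0.0211  0.028 ] ang rel outer cw -3.1
[328 244]
```

View pics/b9.png

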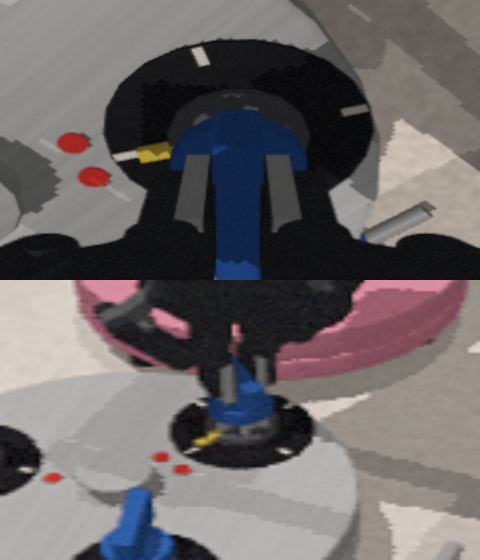

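Both crops show B's pointer on the inner tick beside the two red dots. I lift, release and retreat.

Call:
jog_arm(
  delta_pos=[
    [0, 0, -0.001],
    [0, 0, -0.002],
    [0, 0, -0.003],
    [0, 0, -0.004],
    [0, 0, -0.004],
    [0, 0, -0.004],
    [0, 0, -0.004],
    [0, 0, -0.004],
    [0, 0, -0.004],
    [0, 0, -0.008],
  ],
  turn=[
    [0, 0, 0],
    [0, 0, 0],
    [0, 0, 0],
    [0, 0, 0],
    [0, 0, 0],
    [0, 0, 0],
    [0, 0, 0],
    [0, 0, 0],
    [0, 0, 0],
    [0, 0, 0],
  ],
  fingers=[0, 0, 0, 0, 0, 30, 60, 100, 100, 100],
)

```text
clock: 23.52
position: [0.5504, 0.0365, 0.1259]
tcp_rot: [179.9, 0.1, -43.0]
contact_force: [0.0, -0.2, 0.1]
gripper_width: 0.0689
```

Call:
jog_arm(
  delta_pos=[
    [0, 0, -0.015],
    [0, 0, -0.035],
    [0, 0, -0.055],
    [0, 0, -0.075],
    [0, 0, -0.095],
    [0, 0, -0.11],
    [0, 0, -0.11],
    [0, 0, -0.11],
    [0, 0, -0.11],
    [0, 0, -0.11],
  ],
  turn=[
    [0, 0, 0],
    [0, 0, 0],
    [0, 0, 0],
    [0, 0, 0],
    [0, 0, 0],
    [0, 0, 0],
    [0, 0, 0],
    [0, 0, 0],
    [0, 0, 0],
    [0, 0, 0],
  ],
  fingers=[100, 100, 100, 100, 100, 100, 100, 100, 100, 100],
)

```text
clock: 24.35
position: [0.5506, 0.0364, 0.2356]
tcp_rot: [179.9, 0.1, -43.0]
contact_force: [0.8, -0.2, -0.1]
gripper_width: 0.085
```

```bash
python3 -c "
from h import *
show()
for c in('wrist','side','scene'):
    im=env.camera(c); marks(c,'pointer_a')
    if c=='wrist': cv2.imwrite('pics/end.png',im['color'])"
```

```text
24.35 pos [0.5506 0.0364 0.2356] rot [ 1.799e+02  1.000e-01 -4.300e+01] F [ 0.8 -0.2 -0.1] T [ 0.02 -0.02 -0.01] w 0.085 j [ -4.   6.  85.   0.  89. 129.]
wrist pointer_a B 0.76 [0.5666 0.0608 0.089 ] off [0.015  0.0251] ang rel outer cw -175.3
wrist pointer_a A 0.64 [0.6707 0.0861 0.0909] off [ 0.0041 -0.0268] ang rel outer cw 85.2
side pointer_a B 0.61 [0.5656 0.0614 0.0868] off [0.014  0.0257] ang rel outer cw -177.6
side pointer_a C 0.48 [0.5269 0.1968 0.0899] off [-0.0153  0.0229] ang rel outer cw 0.2
side pointer_a A 0.47 [0.6713 0.0803 0.0879] off [ 0.0047 -0.0326] ang rel outer cw 85.7
side pointer_a A 0.27 [0.6659 0.1124 0.1183] off [-0.0007 -0.0005] ang rel outer cw 146.8
side pointer_a C 0.2 [0.5847 0.1101 0.003 ] off [ 0.0425 -0.0638] ang rel outer cw -179.8
scene pointer_a A 0.58 [0.6687 0.088  0.0879] off [ 0.0021 -0.0249] ang rel outer cw 89.1
scene pointer_a B 0.53 [0.565  0.0606 0.0916] off [0.0134 0.0249] ang rel outer cw -177.9
scene pointer_a C 0.47 [0.5284 0.2012 0.0891] off [-0.0138  0.0273] ang rel outer cw 7.1
```

View pics/end.png

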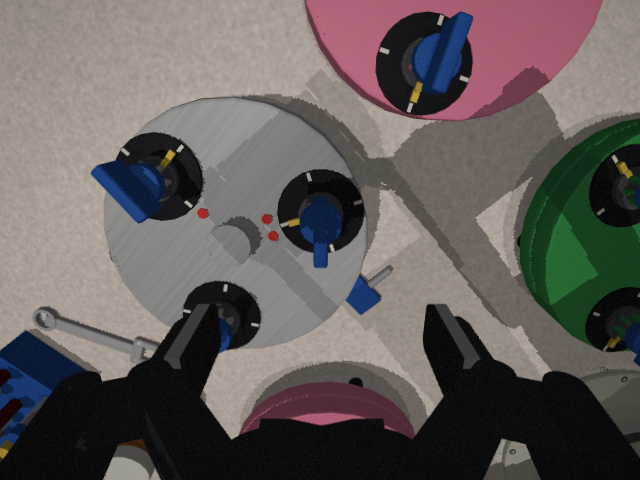

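The final picture shows A's pointer (170,158) on its quarter tick and B's pointer (288,223) on the inner tick by the two dots. The fingers are clear of everything, so I hand in.

```bash
python3 -c "
from bench import env
print(env.job_done())"
```

```text
the job is handed in; nothing more can be done
None
```

I tightened screw A by one quarter turn and then screw B by two quarters, each in a single pressed bite. I then let go, raised the gripper clear and handed the job in at about 24.5 s; no verdict was reported.

- **Screw A:** the cameras put its pointer at 85–89° clockwise of the outer tick, and the last picture shows it on the quarter tick.
- **Screw B:** the three cameras read 182–185°, and the pointer shows on the inner tick by the two dots.
- **Screw C:** the side camera read 0° and the scene camera 7°. That spread matches earlier network noise, and I never touched this screw. The last wrist picture hid its pointer behind the fingers.
- **Forces:** pressing was mostly 11–16 N. At A the wrist reading rose to 21.5 N and later 19.4 N, partly from sideways load. Wrist torque while the screws turned was 0.24–0.38 N m.
- **At hand-in:** wrist force was under 1 N, with the gripper open and well above the wings.
- **Bystanders:** I didn't re-measure them at the end; the gripper was not lowered near any of them.

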